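# Lay the filter plate into its holder

### The job

Take the larger of the two round perforated filter plates from the rack and fit it into the round recess of the metal filter holder: hold it tilted, set its lower edge into the recess first, then let it down so that it lies flat on the ledge inside. Leave the smaller plate where it stands in the rack.

Things in the scene. Friction and masses are not known exactly. Their poses are not given: they have to be found in the camera images.
- large_plate_center (a point): Centre of the larger filter plate: a loose flat white ceramic disc with many small holes, 80 mm in diameter, 8 mm thick, about 0.12 kg. It stands on edge in one of the two pockets of the rack; its centre is then 48 mm and its top 88 mm above the worktop. x is the plate's own axis, across its thickness (level at the start); y and z lie in its plane, z up at the start.
- small_plate_center (a point): Centre of the smaller filter plate: same white perforated ceramic, 60 mm in diameter, 8 mm thick, standing on edge in the other pocket of the rack, in line with the larger plate, centres 96 mm apart; its top is 68 mm above the worktop. Axes as for the larger plate. It stays where it is.
- rack: Grey plastic rack, fixed: a low block 200 mm long (along its y), 50 mm wide (x) and 30 mm high, with two pockets in line, each 12 mm wide and 76 mm long, floor 8 mm above the worktop, in which the plates stand; their faces look along its x. Origin: centre of its underside.
- holder_ledge (a point): Centre of the ledge in the filter holder, a round aluminium part fixed to the worktop, 124 mm outside, 22 mm high, with a hose spigot at its +x side. In its top is a round recess (counterbore) 94 mm in diameter, 10 mm deep, whose floor is a flat ledge round a 50 mm through hole. The point lies on the axis at ledge height, 12 mm above the worktop; z points up.
Mind the look-alikes: they are no part of the job. Leave any red look-alike of the part that bears large_plate_center alone.

How it is judged:
By the outcome, as a careful person would: the job done as asked, in the order asked, and still so for the second after the job is handed in, with the robot touching nothing.
It also fails if it takes over 38 s, if anything falls off the work surface, if the arm or the gripper's body presses on something with over 40 N, if the wrist force passes 120 N, or if a joint passes its speed limit or range.

### The arm

A 6-joint arm with a two-finger parallel gripper is mounted at the origin on a cart in front of the work surface, level with it; the furniture and walls round the work are solid. World frame = base frame: x ahead of the robot, y to its left, z up, the work surface at z = 0. Lengths are in m, angles in rad, forces in N, time in s.
With the tool pointing down it reaches from about 0.275 to 1 m from the base axis. Payload 8.4 kg.
Tool frame: the origin (TCP) lies between the finger pads; the fingertips stand 17 mm ahead of it and the grasp point (between the pads) lies 2 mm behind it (arm.tcp_to_tips is the z of the fingertips in the tool frame, in m); z points along the fingers, y is the direction in which the jaws open and shut (so a half turn about z gives the same grasp; the last joint's range is limited). The gripper opens to 85 mm and grips with 20 to 120 N. Pads are 22 mm wide; open, the fingers measure 114 mm over their backs; the gripper's body (76 mm by 85 mm) begins 54 mm behind the grasp point. The pads swing forward as they close: fully open they stand 13 mm farther back than shut.
Start: joints at [-1.327, 0.353, 1.633, -0, 1.155, -0.002], TCP at [0.152, -0.606, 0.248] pointing down, gripper open.
Joint ranges: [-2.63, 2.63], [-0.92, 2.1], [0.06, 2.66], [-1.3, 4.44], [0, 2.69], [-3.02, 3.02]. Speed limits (rad/s): [2.22, 2.22, 2.79, 3.14, 3.14, 3.14].

### API

Orientations are given as a unit quaternion [x, y, z, w].
In Python, from rig import arm gives the robot as it stands.
- The arm moves only by the tool arm_command, never from a script. Its arguments are lists of equal length, an entry for each row: "translation": the shift along the tool's x, y, z in mm, a list of three; "spin": the turn about the tool's z in rad; "fingers": the gripper's target within -1 to 1 (fully open at 1, half-way at 0, shut at -1). A call has 1 to 20 rows; each row shifts and turns the commanded pose from where the row before left it, along the tool's axes as they then stand; what a row does not reach is not made up. A row lasts 1/10 s, in which the tool goes at most 50 mm and 8.59 degrees, less where a joint would pass 70% of its speed; a pose out of reach is approached as far as the arm can. A call with a gripper value outside its range is refused whole. The fingers move at their own pace and stop on an object; "newtons" is the grip in N (left out, the last holds). Time passes only in rows, so rows that do not move let the fingers close. It gives the time, the measured TCP pose, the force and the opening at its end, in the units of the state.
- arm.state(): the state, without advancing time (a new reading comes with each control period).
- arm.capture(name): name is "scene" or "top" or "wrist"; returns a dict with "image" (420x560x3 uint8, blue, green, red), "fov_y" (degrees; the focal length in pixels is half the picture's height over the tangent of half this angle, whatever the lens; pixels are square), "cx", "cy" (the principal point, pixels), "k1" (the pictures are not rectified: a ray, as slopes to the right and down, at radius r is drawn at 1 + k1 r^2 times it, then the intrinsics apply), "extrinsics" (4x4, takes a point from camera to world coordinates); the wrist camera has in their place "T_tool_cam" (4x4, takes a point from camera to tool coordinates, whose origin is the TCP and whose axes are the flange's). Camera axes: x right, y down, z forward; pixel columns grow to the right and rows downward; lengths in m; the calibration is good to about 2 mm. A picture is of the moment at which its call begins: read the wrist's pose just before it. There is no depth.
- arm.close_job(): hands the job in, once; it reports no verdict.
The state is a dict: "time": time; "joint_positions": joint angles; "qvel": joint speeds; "joint_efforts": joint torques, N m; "tcp_pos": TCP position; "tcp_rot": TCP orientation; "wrist_force": force on the tool from outside, world axes, zero at the start; "torque": the same for the moment, N m; "finger_gap": finger opening in m.
Only numpy, scipy, OpenCV 4.12 (cv2) and the standard library are available. Lean on these libraries where they do the work, as an engineer would, in place of code of your own. Each camera call takes 0.05 s, during which the arm holds its last target.

## Working session

There is one attempt and no reset: what is moved stays moved. The work goes in short steps, Python scripts to look and compute and a tool call to move; the robot and the scene stay as the last step left them, time stands still between calls to the robot, and variables do not carry over. Pictures are saved under pics/ and viewed, and the job is handed in when it is done.

Besides the shell and the picture viewer there is one more tool, called as a command line: name --pt "numbers of a row" for each row, then --argument value for the rest. arm_command: Moves the arm, as the interface text tells. Its arguments: {"type":"object","properties":{"translation":{"type":"array","items":{"type":"array","items":{"type":"number"}}},"spin":{"type":"array","items":{"type":"number"}},"fingers":{"type":"array","items":{"type":"number"}},"newtons":{"type":"number"}},"required":["translation","spin","fingers"]}

```bash
ls; mkdir -p pics; python3 - <<'E'
from rig import arm
import cv2
print(arm.state()); print(arm.tcp_to_tips)
for n in ["scene","top","wrist"]:
    c=arm.capture(n); cv2.imwrite(f"pics/{n}0.png",c["image"]); print(n,{k:v for k,v in c.items() if k!="image"})
E
```

```text
pics
{'time': 0.0, 'joint_positions': array([-1.32739603e+00,  3.53625947e-01,  1.63410762e+00,  3.60267370e-05,
        1.15518694e+00, -2.43324467e-03]), 'qvel': array([ 3.21079005e-04, -2.14633385e-05, -3.26003583e-03,  1.16458217e-03,
        6.98359980e-04,  7.33876796e-04]), 'joint_efforts': array([-1.45315375e-03, -6.05251694e+01, -3.42064404e+01, -1.38254691e-04,
        9.36479919e-03, -4.78537061e-06]), 'tcp_pos': array([ 0.15198923, -0.60579253,  0.24758687]), 'tcp_rot': array([ 9.92455914e-01,  1.22600235e-01, -6.34431439e-05, -6.61093304e-04]), 'wrist_force': array([-0.18944153, -0.03180917,  0.71224087]), 'torque': array([ 0.00868926, -0.03405831,  0.03231712]), 'finger_gap': 0.08527988808028264}
0.017
scene {'fov_y': 55.68207954939868, 'cx': 274.9287760084962, 'cy': 205.8847648324876, 'k1': -0.05935506090760925, 'extrinsics': array([[-0.36534745,  0.71481046, -0.5962946 ,  1.02245001],
       [ 0.93085596,  0.28421206, -0.22963162,  0.26050691],
       [ 0.00533103, -0.63895971, -0.76922173,  0.7316593 ],
       [ 0.        ,  0.        ,  0.        ,  1.        ]])}
top {'fov_y': 47.2732783634106, 'cx': 276.97891345942895, 'cy': 207.62329131770701, 'k1': -0.0057036269122388, 'extrinsics': array([[-0.01978457, -0.99642218,  0.082167  ,  0.41815529],
       [-0.99979427,  0.01934998, -0.00608211,  0.0761132 ],
       [ 0.00447042, -0.08227043, -0.99660002,  1.252857  ],
       [ 0.        ,  0.        ,  0.        ,  1.        ]])}
wrist {'fov_y': 70.14666611319905, 'cx': 277.57573804893605, 'cy': 213.66068493681982, 'k1': -0.06581711857190332, 'T_tool_cam': array([[-8.86006156e-04, -9.64286949e-01, -2.64858256e-01,
         6.77276158e-02],
       [ 9.99999581e-01, -7.93505521e-04, -4.56239382e-04,
         3.30390921e-04],
       [ 2.29779193e-04, -2.64858549e-01,  9.64287248e-01,
        -1.25150032e-01],
       [ 0.00000000e+00,  0.00000000e+00,  0.00000000e+00,
         1.00000000e+00]])}
```

View pics/scene0.png

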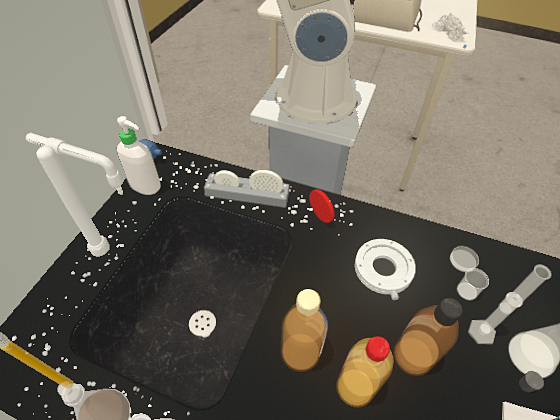

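View pics/top0.png

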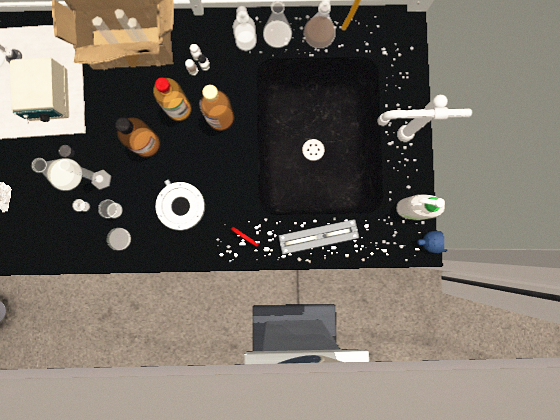

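View pics/wrist0.png

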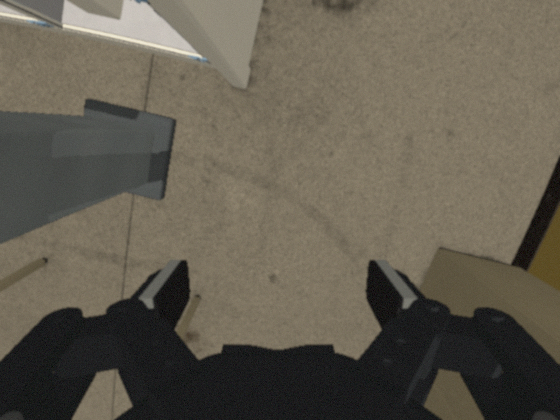

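```bash
cat > h.py <<'E'
import numpy as np, cv2
from scipy.spatial.transform import Rotation as R
def K(c):
    f=420/2/np.tan(np.radians(c["fov_y"])/2); return f
def ext(c,st=None):
    if "extrinsics" in c: return c["extrinsics"]
    T=np.eye(4);T[:3,:3]=R.from_quat(st["tcp_rot"]).as_matrix();T[:3,3]=st["tcp_pos"]
    return T@c["T_tool_cam"]
def ray(c,uv,E):
    f=K(c);d=np.array([(uv[0]-c["cx"])/f,(uv[1]-c["cy"])/f]);p=d.copy()
    for _ in range(30): p=d/(1+c["k1"]*(p@p))
    v=E[:3,:3]@np.array([p[0],p[1],1]);return E[:3,3],v/np.linalg.norm(v)
def atz(c,uv,E,z):
    o,v=ray(c,uv,E);return o+v*(z-o[2])/v[2]
def tri(rs):
    A=np.zeros((3,3));b=np.zeros(3)
    for o,v in rs:
        P=np.eye(3)-np.outer(v,v);A+=P;b+=P@o
    x=np.linalg.solve(A,b)
    return x,[np.linalg.norm((np.eye(3)-np.outer(v,v))@(x-o)) for o,v in rs]
def proj(c,X,E):
    p=E[:3,:3].T@(np.asarray(X)-E[:3,3]);p=p[:2]/p[2];s=1+c["k1"]*(p@p)
    return p*s*K(c)+[c["cx"],c["cy"]]
E
python3 - <<'E'
import cv2
a=cv2.imread("pics/scene0.png");b=cv2.imread("pics/top0.png")
def cr(i,x,y,w,h,s,n): cv2.imwrite("pics/"+n,cv2.resize(i[y:y+h,x:x+w],None,fx=s,fy=s,interpolation=cv2.INTER_CUBIC))
cr(a,195,155,150,80,5,"s_rack.png");cr(a,345,230,80,75,8,"s_hold.png")
cr(b,225,210,140,50,5.7,"t_rack.png");cr(b,145,170,75,70,8,"t_hold.png")
E
```

```text
(no output)
```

View pics/s_rack.png

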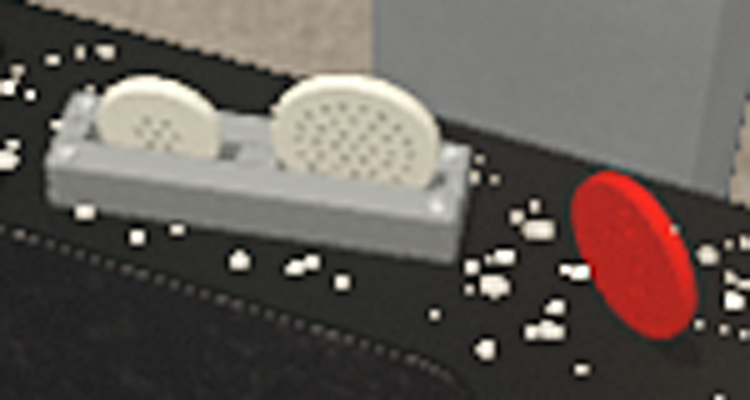

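View pics/s_hold.png

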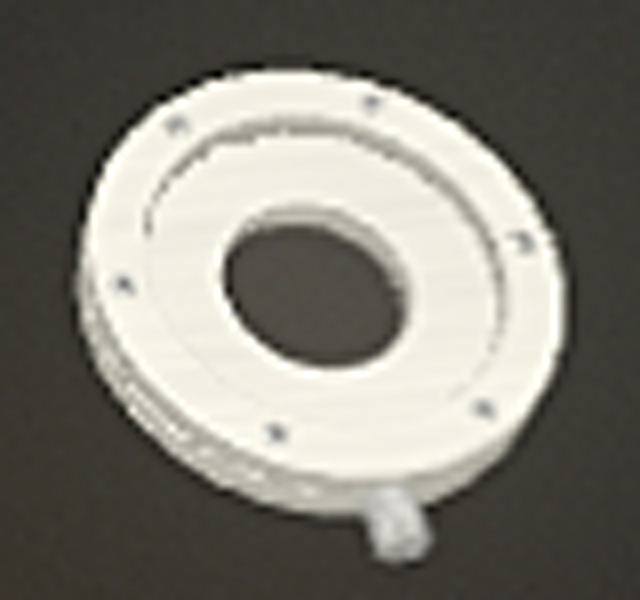

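View pics/t_rack.png

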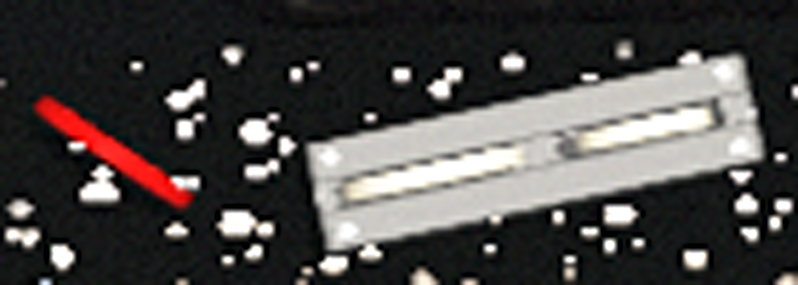

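View pics/t_hold.png

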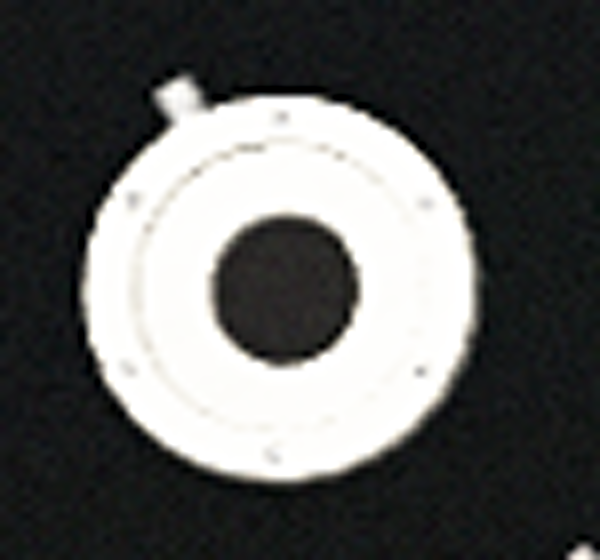

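```bash
python3 - <<'E'
from rig import arm
from h import *
t=arm.capture("top");s=arm.capture("scene");Et=t["extrinsics"];Es=s["extrinsics"]
tp=lambda u,v,z:atz(t,(u,v),Et,z).round(4)
sp=lambda u,v,z:atz(s,(u,v),Es,z).round(4)
C=[(307,145),(743,55),(765,157),(330,250)]
P=np.array([tp(225+u/5.7,210+v/5.7,.03) for u,v in C]);print("rack top",P,P.mean(0))
S=[(60,90),(468,150),(460,215),(50,150)]
print("rack scene",[sp(195+u/5,155+v/5,.03) for u,v in S])
print("hold top outer",tp(145+280/8,170+288/8,.022),"hole",tp(145+286/8,170+290/8,.012))
for u,v in[(83,288),(476,288),(280,95),(280,481)]: print(tp(145+u/8,170+v/8,.022))
print("hold scene outer",sp(345+322/8,230+274/8,.022),"hole",sp(345+316/8,230+291/8,.012))
for n,(a,b) in dict(hole=((145+286/8,170+290/8),(345+316/8,230+291/8)),
 plates_top=((225+437/5.7,210+173/5.7),(195+352/5,155+76/5)),smalltop=((225+647/5.7,210+130/5.7),(195+156/5,155+77/5))).items():
    print(n,tri([ray(t,a,Et),ray(s,b,Es)]))
print("plate ends",tp(225+345/5.7,210+192/5.7,.05),tp(225+525/5.7,210+155/5.7,.05))
print("counter corner top",tp(443,267,0),tp(0,275,0),"wall",tp(443,248,0),tp(443,248,.2),"scene",sp(155,138,0),sp(163,137,0))
print("soap",tp(432,205,.15),"blue",tp(435,241,.05), sp(150,150,.03))
for k in ["scene"]:
    i=s["image"];cv2.imwrite("pics/sw.png",cv2.resize(i[0:200,0:200],None,fx=3,fy=3))
i=t["image"];cv2.imwrite("pics/tw.png",cv2.resize(i[150:350,360:560],None,fx=3,fy=3))
E
```

```text
rack top [[ 0.4479  0.0653  0.03  ]
 [ 0.4843 -0.1309  0.03  ]
 [ 0.4385 -0.1392  0.03  ]
 [ 0.401   0.056   0.03  ]] [ 0.442925 -0.0372    0.03    ]
rack scene [array([ 0.4423, -0.1431,  0.03  ]), array([0.4058, 0.0577, 0.03  ]), array([0.4459, 0.0685, 0.03  ]), array([ 0.4799, -0.1288,  0.03  ])]
hold top outer [0.5287 0.318  0.022 ] hole [0.5289 0.318  0.012 ]
[0.5299 0.3813 0.022 ]
[0.5274 0.255  0.022 ]
[0.5912 0.3178 0.022 ]
[0.4666 0.3182 0.022 ]
hold scene outer [0.5345 0.3199 0.022 ] hole [0.5334 0.3203 0.012 ]
hole (array([0.52934033, 0.3200424 , 0.005718  ]), [np.float64(0.0007960989671686341), np.float64(0.0007960989671686079)])
plates_top (array([0.43363972, 0.01034587, 0.0885625 ]), [np.float64(0.00048609710496098424), np.float64(0.0004860971049609571)])
smalltop (array([ 0.4506843 , -0.08202709,  0.06952364]), [np.float64(0.0005104686566333075), np.float64(0.0005104686566331955)])
plate ends [0.4265 0.0492 0.05  ] [ 0.4411 -0.0302  0.05  ]
counter corner top [ 0.3582 -0.3599  0.    ] [0.3604 0.7887 0.    ] wall [ 0.4074 -0.3623  0.    ] [ 0.4091 -0.2923  0.2   ] scene [ 0.3492 -0.3609  0.    ] [ 0.3373 -0.3421  0.    ]
soap [ 0.5082 -0.2891  0.15  ] blue [ 0.4257 -0.3255  0.05  ] [ 0.4225 -0.3215  0.03  ]
```

View pics/sw.png

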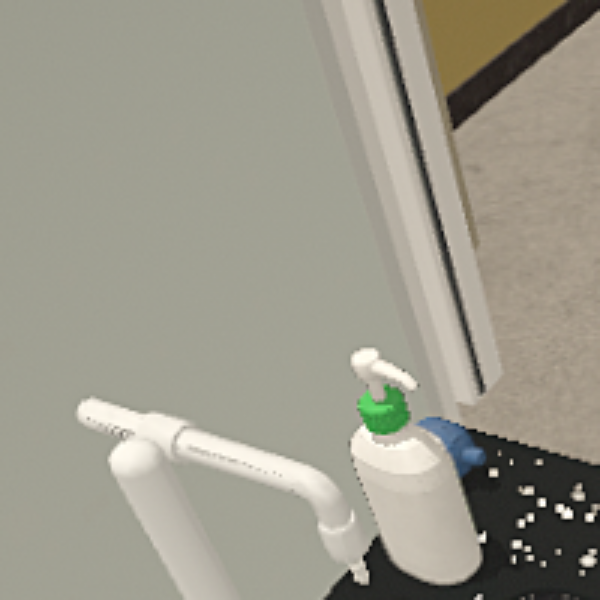

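View pics/tw.png

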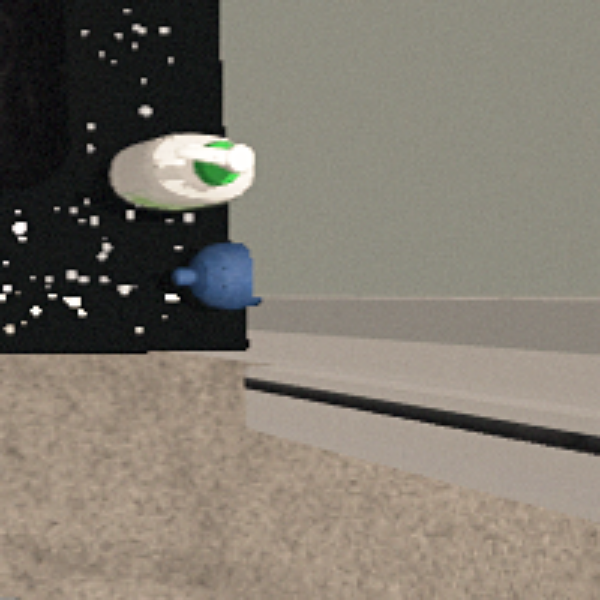

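arm_command --pt "0 0 0" --pt "7 -37.8 0" --pt "7 -37.8 0" --pt "7 -37.8 0" --pt "7 -37.8 0" --pt "7 -37.8 0" --pt "7 -37.8 0" --pt "7 -37.8 0" --pt "7 -37.8 0" --pt "7 -37.8 0" --spin '[0.062,0,0,0,0,0,0,0,0,0]' --fingers '[1,1,1,1,1,1,1,1,1,1]' --newtons 25

```text
time: 1.25
tcp_pos: [0.1515, -0.2587, 0.2482]
tcp_rot: [0.996, 0.091, 0.0, 0.0]
wrist_force: [0.5, 0.3, 0.9]
finger_gap: 0.0853
```

arm_command --pt "32.7 -21.2 2.8" --pt "32.7 -21.2 2.8" --pt "32.7 -21.2 2.8" --pt "32.7 -21.2 2.8" --pt "32.7 -21.2 2.8" --pt "32.7 -21.2 2.8" --pt "32.7 -21.2 2.8" --pt "32.7 -21.2 2.8" --pt "32.7 -21.2 2.8" --pt "32.7 -21.2 2.8" --pt "0 0 0" --pt "0 0 0" --spin '[0,0,0,0,0,0,0,0,0,0,0,0]' --fingers '[1,1,1,1,1,1,1,1,1,1,1,1]'

```text
time: 2.45
tcp_pos: [0.4344, 0.0084, 0.2199]
tcp_rot: [0.996, 0.093, -0.001, 0.0]
wrist_force: [0.8, -0.0, 0.5]
finger_gap: 0.0855
```

```bash
python3 - <<'E'
from rig import arm
import cv2,pickle
st=arm.state();c=arm.capture("wrist");print(st["tcp_pos"],st["tcp_rot"],st["joint_positions"],st["time"])
pickle.dump((st,c),open("w1.pkl","wb"))
cv2.imwrite("pics/w1.png",c["image"])
E
```

```text
[0.43442036 0.00841868 0.21991819] [ 9.95694153e-01  9.26971871e-02 -6.20524864e-04  2.11172018e-05] [ 1.60274000e-02  8.63394114e-02  2.05023782e+00 -1.62556298e-04
  1.00624957e+00  1.40124983e+00] 2.45
```

View pics/w1.png

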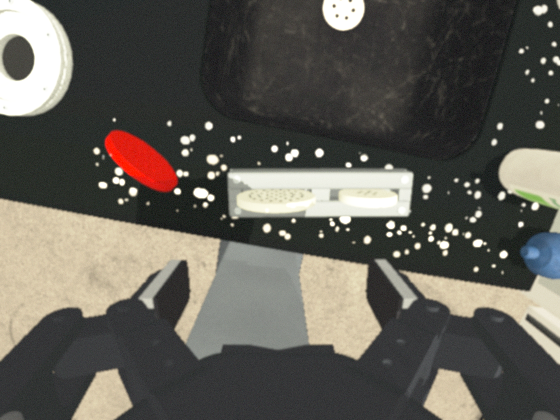

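```bash
python3 - <<'E'
import cv2,pickle
st,c=pickle.load(open("w1.pkl","rb"));i=c["image"]
cv2.imwrite("pics/w1c.png",cv2.resize(i[160:230,220:420],None,fx=4,fy=4,interpolation=cv2.INTER_CUBIC))
cv2.imwrite("pics/w1f.png",cv2.resize(i[240:340,120:440],None,fx=2.5,fy=2.5,interpolation=cv2.INTER_CUBIC))
E
```

```text
(no output)
```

View pics/w1c.png

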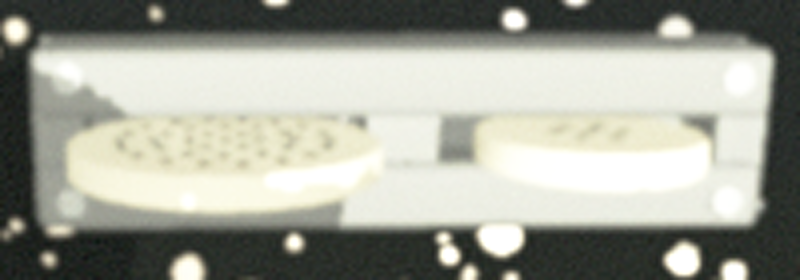

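View pics/w1f.png

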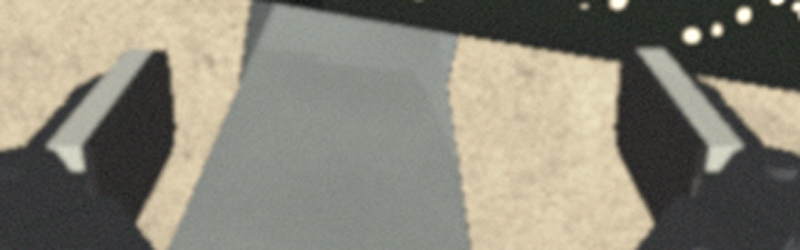

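```bash
python3 - <<'E'
import pickle
from h import *
from scipy.optimize import least_squares
st,c=pickle.load(open("w1.pkl","rb"));E=ext(c,st)
T=c["T_tool_cam"]
for uv in [(186,260.8),(155,300),(374.8,260),(406,300)]:
    o,v=ray(c,uv,T); y=-.0427 if uv[0]<277 else .0427
    s=(y-o[1])/v[1]; print("tip",(o+s*v).round(4))
RT=R.from_quat(st["tcp_rot"]).as_matrix();print(RT.round(4))
# rack corners at z=.03
for uv in [(30,50),(773,50),(757,226),(38,226)]:
    print("rack",atz(c,(220+uv[0]/4,160+uv[1]/4),E,.03).round(4))
a=np.linspace(0,2*np.pi,721)
def ext_px(cx,cy,ang,zc=.048,r=.04):
    n=np.array([np.cos(ang),np.sin(ang),0]);t=np.array([-n[1],n[0],0])
    P=[]
    for s in(-.004,.004):
        P+= [proj(c,np.array([cx,cy,zc])+s*n+r*(np.cos(q)*t+np.sin(q)*np.array([0,0,1])),E) for q in a]
    P=np.array(P);return np.array([P[:,0].min(),P[:,0].max(),P[:,1].max()])
ang=np.radians(10.5)
for nm,ob,r,zc in [("large",(67,382,211),.04,.048),("small",(475,712,192),.03,.038)]:
    o=np.array([220+ob[0]/4,220+ob[1]/4,160+ob[2]/4])
    s=least_squares(lambda p:ext_px(p[0],p[1],ang,zc,r)-o,[.434,.01 if r>.035 else -.08],diff_step=1e-3)
    print(nm,s.x.round(4),s.fun.round(2))
    d=RT.T@(np.array([*s.x,zc])-st["tcp_pos"]);print("in tool",d.round(4))
E
```

```text
tip [ 0.0097 -0.0427  0.0031]
tip [ 0.0114 -0.0427 -0.0339]
tip [ 0.0139  0.0427 -0.0056]
tip [ 0.0145  0.0427 -0.0391]
[[ 9.828e-01  1.846e-01 -1.200e-03]
 [ 1.846e-01 -9.828e-01 -2.000e-04]
 [-1.200e-03 -1.000e-04 -1.000e+00]]
rack [0.4503 0.065  0.03  ]
rack [ 0.4872 -0.1293  0.03  ]
rack [ 0.4394 -0.1395  0.03  ]
rack [0.4029 0.056  0.03  ]
large [0.4359 0.01  ] [-0.4   0.4   0.03]
in tool [ 0.002  -0.0013  0.1719]
small [ 0.453 -0.085] [-0.04  0.04  0.  ]
in tool [0.0013 0.0952 0.1819]
```

arm_command --pt "1 -1.4 30" --pt "0 0 40" --pt "0 0 30" --pt "0 0 10" --pt "0 0 0" --spin '[0,0,0,0,0]' --fingers '[1,1,1,1,1]'

```text
time: 3.0
tcp_pos: [0.434, 0.0088, 0.1097]
tcp_rot: [0.996, 0.091, -0.001, -0.0]
wrist_force: [0.1, 0.9, 0.2]
finger_gap: 0.0854
```

```bash
python3 - <<'E'
from rig import arm
import cv2,pickle
st=arm.state();c=arm.capture("wrist");print(st["tcp_pos"],st["tcp_rot"],st["time"])
pickle.dump((st,c),open("w2.pkl","wb"))
cv2.imwrite("pics/w2.png",cv2.resize(c["image"][140:340,120:440],None,fx=2.5,fy=2.5,interpolation=cv2.INTER_CUBIC))
E
```

```text
[0.43400194 0.0088135  0.10968079] [ 9.95830702e-01  9.12105917e-02 -1.35562580e-03 -6.13827112e-05] 3.0
```

View pics/w2.png

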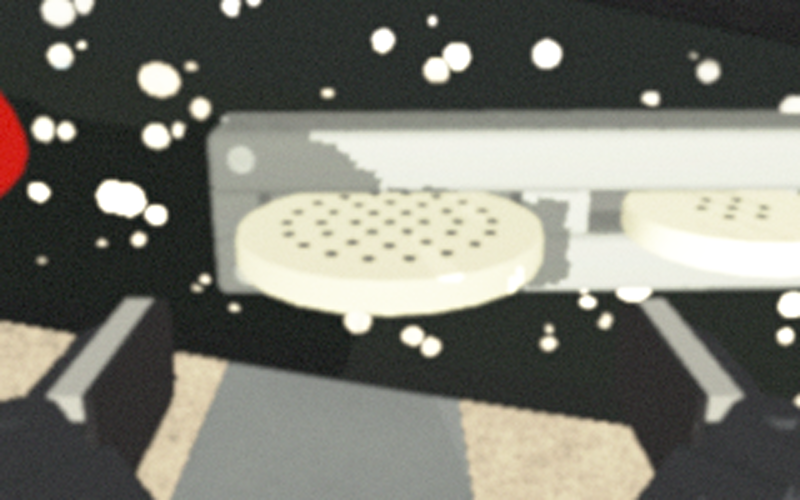

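```bash
cat > fit.py <<'E'
from h import *
from scipy.optimize import least_squares
a=np.linspace(0,2*np.pi,361)
def ext_px(c,E,cx,cy,ang,zc=.048,r=.04):
    n=np.array([np.cos(ang),np.sin(ang),0]);t=np.array([-n[1],n[0],0]);P=[]
    for s in(-.004,.004):
        P+= [proj(c,np.array([cx,cy,zc])+s*n+r*(np.cos(q)*t+np.sin(q)*np.array([0,0,1])),E) for q in a]
    P=np.array(P);return np.array([P[:,0].min(),P[:,0].max(),P[:,1].max()])
E
python3 - <<'E'
import pickle
from fit import *
ang=np.radians(10.5);obs={"w1":(236.75,315.5,212.75),"w2":(214,338,266.4)};D=[]
for k,o in obs.items():
    st,c=pickle.load(open(k+".pkl","rb"));E=ext(c,st);D.append((c,E,np.array(o)))
    s=least_squares(lambda p:ext_px(c,E,p[0],p[1],ang)-o,[.434,.01],diff_step=1e-3)
    RT=R.from_quat(st["tcp_rot"]).as_matrix()
    print(k,s.x,s.fun,(RT.T@(np.array([*s.x,.048])-st["tcp_pos"])).round(4), np.degrees(np.arctan2(RT[1,0],RT[0,0])))
s=least_squares(lambda p:np.concatenate([ext_px(c,E,p[0],p[1],ang,p[2])-o for c,E,o in D]),[.434,.01,.05],diff_step=1e-3)
print(s.x,s.fun)
T=D[1][0]
c=T;
for ul,ur,v in [(186,376,260.5),(154,406,300)]:
    # symmetric assumption: x unknown; find jaw mid
    Tm=c["T_tool_cam"];o,l=ray(c,(ul,v),Tm);_,r=ray(c,(ur,v),Tm)
    # depth such that separation=.0854
    w=.0854/(r[1]/r[2]-l[1]/l[2]);pl=o+l/l[2]*w;pr=o+r/r[2]*w;print(pl,pr)
E
```

```text
w1 [0.43593636 0.01003635] [-0.40265541  0.40332319  0.02560707] [ 0.002  -0.0013  0.1719] 10.637591472806662
w2 [0.43585145 0.01000954] [ 0.08469125 -0.08484904 -0.00894967] [ 0.0022 -0.0008  0.0617] 10.466548850635467
[0.43583042 0.01000961 0.04788505] [-0.37654842  0.39233902  0.10972167  0.11759861 -0.12764183 -0.06717343]
[ 0.01218159 -0.04093185 -0.00218467] [ 0.01209365  0.04446815 -0.00218467]
[ 0.01321082 -0.04164005 -0.03690149] [ 0.01311705  0.04375995 -0.03690149]
```

arm_command --pt "1 -1.3 20" --pt "0 0 15" --pt "0 0 0" --spin '[0,0,0]' --fingers '[1,1,1]'

```text
time: 3.35
tcp_pos: [0.4361, 0.0108, 0.0757]
tcp_rot: [0.996, 0.092, -0.0, 0.0]
wrist_force: [-0.5, -0.4, -0.2]
finger_gap: 0.0854
```

```bash
python3 - <<'E'
from rig import arm
import cv2,pickle
st=arm.state();c=arm.capture("wrist");print(st["tcp_pos"],st["tcp_rot"],st["time"])
pickle.dump((st,c),open("w3.pkl","wb"))
cv2.imwrite("pics/w3.png",cv2.resize(c["image"][180:340,120:440],None,fx=2.5,fy=2.5,interpolation=cv2.INTER_CUBIC))
E
```

```text
[0.43610702 0.0107615  0.0756519 ] [ 9.95792857e-01  9.16328802e-02 -1.52820315e-05  1.29159531e-05] 3.35
```

View pics/w3.png

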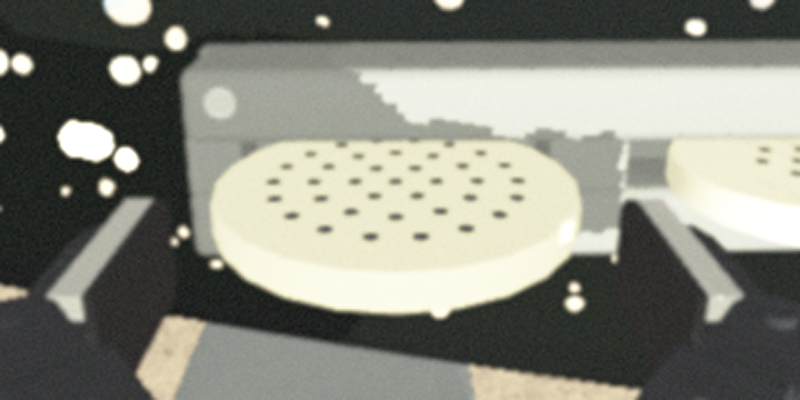

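arm_command --pt "0 0 10" --pt "0 0 10" --pt "0 0 6" --pt "0 0 5" --pt "0 0 0" --spin '[0,0,0,0,0]' --fingers '[1,1,1,1,1]'

```text
time: 3.9
tcp_pos: [0.4356, 0.011, 0.0436]
tcp_rot: [0.996, 0.092, -0.001, -0.0]
wrist_force: [-0.6, -0.2, 0.3]
finger_gap: 0.0855
```

```bash
python3 - <<'E'
from rig import arm
import cv2,pickle
st=arm.state();c=arm.capture("wrist");print(st["tcp_pos"],st["wrist_force"])
cv2.imwrite("pics/w4.png",cv2.resize(c["image"][180:340,120:440],None,fx=2.5,fy=2.5,interpolation=cv2.INTER_CUBIC))
E
```

```text
[0.43556258 0.01097199 0.04358415] [-0.62130388 -0.19666494  0.32413415]
```

View pics/w4.png

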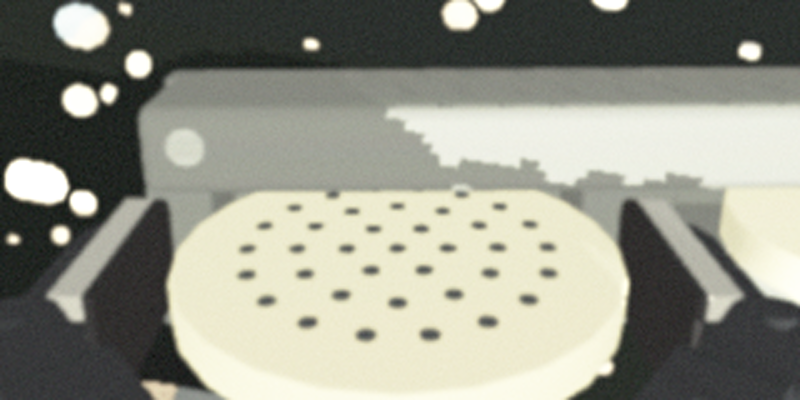

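arm_command --pt "0 0 0" --pt "0 0 0" --pt "0 0 0" --pt "0 0 0" --pt "0 0 0" --pt "0 0 0" --spin '[0,0,0,0,0,0]' --fingers '[0.5,0.5,0.5,0.5,0.5,0.5]' --newtons 25

```text
time: 4.55
tcp_pos: [0.4362, 0.0111, 0.0445]
tcp_rot: [0.996, 0.092, 0.0, -0.0]
wrist_force: [-1.3, 4.2, 6.1]
finger_gap: 0.0788
```

```bash
python3 - <<'E'
from rig import arm
import cv2,pickle
st=arm.state();c=arm.capture("wrist");print(st["tcp_pos"],st["wrist_force"],st["torque"],st["finger_gap"])
cv2.imwrite("pics/w5.png",cv2.resize(c["image"][180:340,120:440],None,fx=2.5,fy=2.5,interpolation=cv2.INTER_CUBIC))
E
```

```text
[0.43621892 0.01112584 0.04453   ] [-1.32331253  4.20456563  6.14135917] [ 0.75256895  0.25821575 -0.01227171] 0.0788217895155669
```

View pics/w5.png

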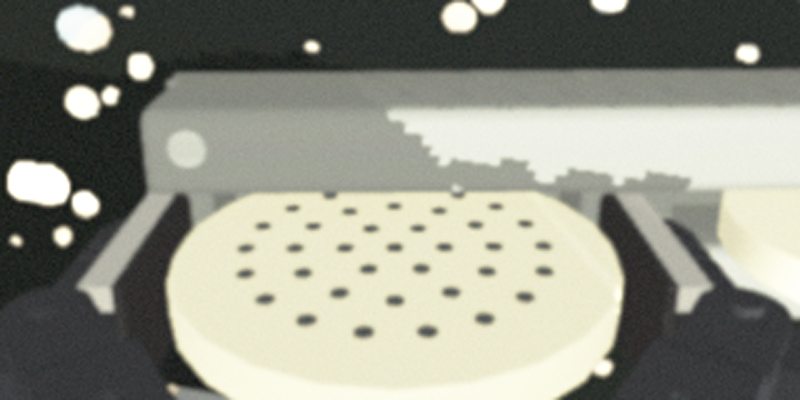

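```bash
python3 - <<'E'
from rig import arm
from h import *
c=arm.capture("scene");i=c["image"]
cv2.imwrite("pics/s5.png",cv2.resize(i[120:220,190:320],None,fx=6,fy=6,interpolation=cv2.INTER_CUBIC))
E
```

```text
(no output)
```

View pics/s5.png

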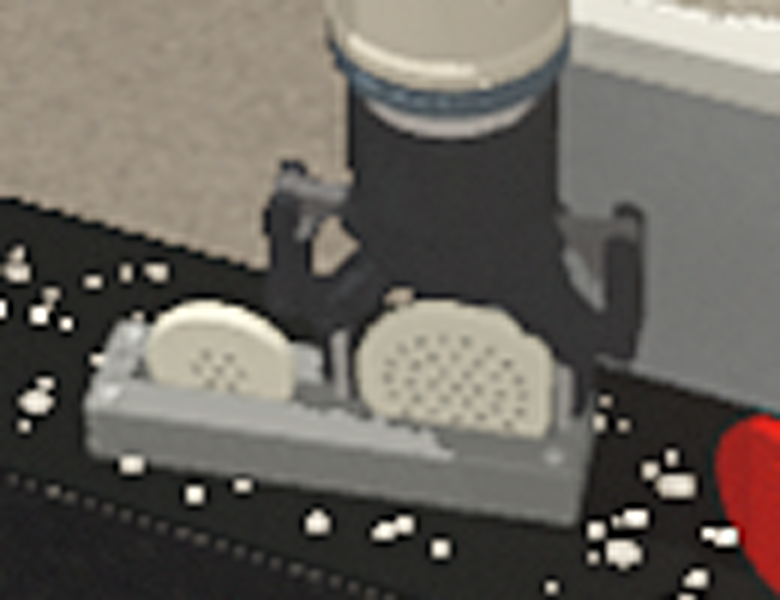

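```bash
python3 - <<'E'
from rig import arm
from h import *
c=arm.capture("scene");E=c["extrinsics"];st=arm.state();RT=R.from_quat(st["tcp_rot"]).as_matrix()
cv2.imwrite("pics/s5b.png",cv2.resize(c["image"][165:200,235:300],None,fx=12,fy=12,interpolation=cv2.INTER_CUBIC))
for y in(-.0394,.0394):
  for z in(-.03,0,.004,.008,.012,.017):
    p=proj(c,st["tcp_pos"]+RT@np.array([.011,y,z]),E); print(y,z,((p-[235,165])*12).round(0))
E
```

```text
-0.0394 -0.03 [559. 195.]
-0.0394 0 [557. 301.]
-0.0394 0.004 [556. 315.]
-0.0394 0.008 [556. 329.]
-0.0394 0.012 [555. 342.]
-0.0394 0.017 [555. 359.]
0.0394 -0.03 [153. 136.]
0.0394 0 [160. 243.]
0.0394 0.004 [161. 257.]
0.0394 0.008 [162. 271.]
0.0394 0.012 [163. 284.]
0.0394 0.017 [164. 301.]
```

View pics/s5b.png

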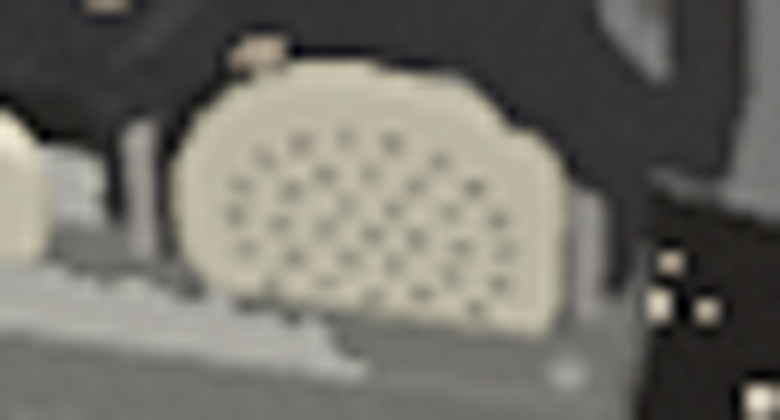

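arm_command --pt "0 0 -4" --pt "0 0 -5" --pt "0 0 -5" --pt "0 0 0" --pt "-4 0 0" --pt "-4 0 0" --pt "-4 0 0" --pt "-4 0 0" --pt "-4 0 0" --pt "0 0 0" --spin '[0,0,0,0,0,0,0,0,0,0]' --fingers '[0.5,0.5,0.5,0.5,0.5,0.5,0.5,0.5,0.5,0.5]'

```text
time: 5.7
tcp_pos: [0.4158, 0.0072, 0.0582]
tcp_rot: [0.996, 0.092, -0.0, 0.0]
wrist_force: [4.7, -0.2, 0.3]
finger_gap: 0.0785
```

```bash
python3 - <<'E'
from rig import arm
import cv2,numpy as np
st=arm.state();c=arm.capture("wrist");s=arm.capture("scene");print(st["tcp_pos"],st["wrist_force"],st["torque"],st["finger_gap"])
a=cv2.resize(c["image"][170:345,120:440],None,fx=2.2,fy=2.2,interpolation=cv2.INTER_CUBIC)
b=cv2.resize(s["image"][120:210,200:310],(385,385*90//110),interpolation=cv2.INTER_CUBIC)
cv2.imwrite("pics/w6.png",a);cv2.imwrite("pics/s6.png",cv2.resize(b,None,fx=1.8,fy=1.8))
E
```

```text
[0.41577461 0.00716081 0.0582448 ] [ 4.70367733 -0.16324486  0.32951718] [ 0.00679141 -0.70158131  0.01325763] 0.07851550641436698
```

View pics/w6.png

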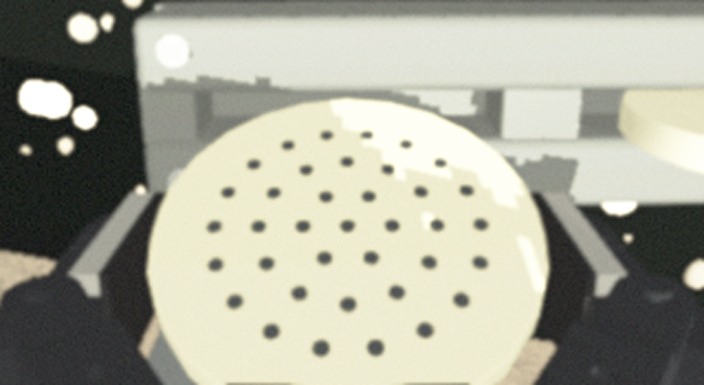

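View pics/s6.png

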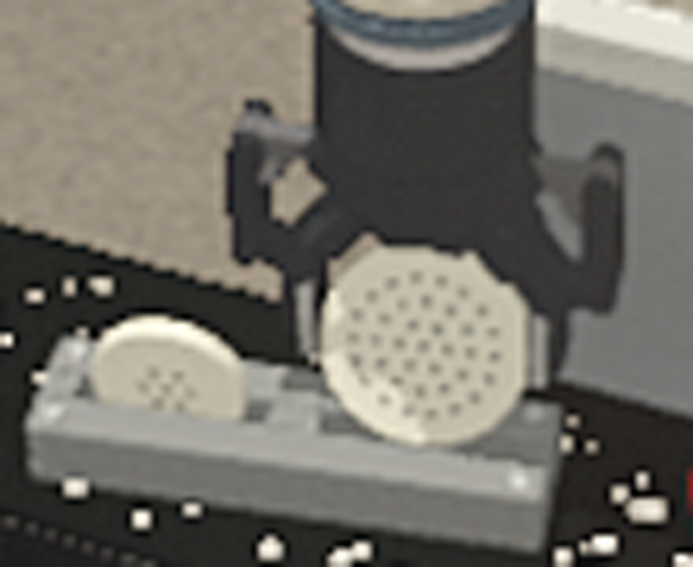

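arm_command --pt "-4 0 2" --pt "-4 0 2" --pt "-4 0 0" --pt "0 0 0" --pt "0 0 -15" --pt "0 0 -25" --pt "0 0 -30" --pt "0 0 0" --spin '[0,0,0,0,0,0,0,0]' --fingers '[0.5,0.5,0.5,0.5,0.5,0.5,0.5,0.5]'

```text
time: 6.6
tcp_pos: [0.4048, 0.0051, 0.1264]
tcp_rot: [0.996, 0.092, 0.001, 0.0]
wrist_force: [0.1, 0.0, -1.5]
finger_gap: 0.0788
```

```bash
python3 - <<'E'
from rig import arm
import cv2,numpy as np
st=arm.state();c=arm.capture("wrist");s=arm.capture("scene");print(st["tcp_pos"],st["tcp_rot"],st["wrist_force"],st["torque"],st["finger_gap"])
a=c["image"]
b=cv2.resize(s["image"][80:210,200:310],None,fx=4.5,fy=4.5,interpolation=cv2.INTER_CUBIC)
cv2.imwrite("pics/w7.png",a);cv2.imwrite("pics/s7.png",b)
import pickle;pickle.dump((st,c),open("w7.pkl","wb"))
E
```

```text
[0.40483464 0.00510553 0.12638915] [9.95777273e-01 9.17987597e-02 7.75055205e-04 9.32077012e-05] [ 0.12989095  0.02899931 -1.49625525] [ 0.02900035  0.02250381 -0.00445784] 0.07883922986324891
```

View pics/w7.png

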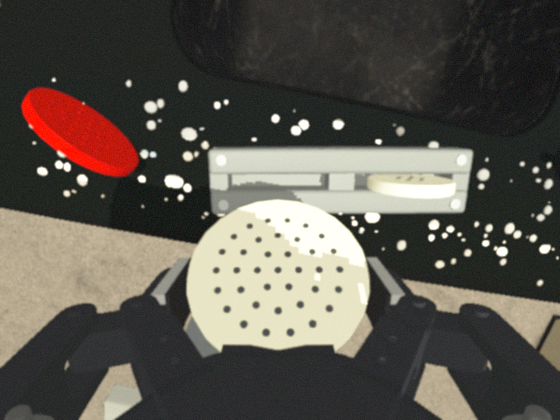

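View pics/s7.png

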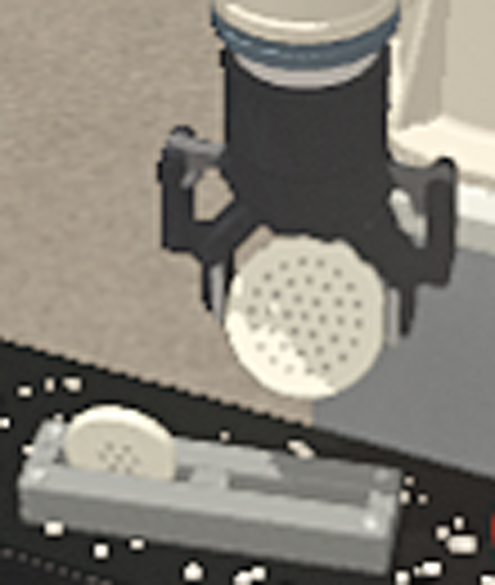

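arm_command --pt "0 -15 -20" --pt "11.4 -30 -14" --pt "11.4 -36 0" --pt "11.4 -36 0" --pt "11.4 -36 0" --pt "11.4 -36 0" --pt "11.4 -36 0" --pt "11.4 -36 0" --pt "11 -24.5 0" --pt "0 0 0" --pt "0 0 0" --spin '[0,0,0,0,0,0,0,0,0,0,0]' --fingers '[0.5,0.5,0.5,0.5,0.5,0.5,0.5,0.5,0.5,0.5,0.5]'

```text
time: 7.8
tcp_pos: [0.4402, 0.3017, 0.1563]
tcp_rot: [0.996, 0.092, -0.002, 0.001]
wrist_force: [-0.5, -0.6, -1.5]
finger_gap: 0.079
```

```bash
python3 - <<'E'
from rig import arm
import cv2,pickle
from h import *
st,c=pickle.load(open("w7.pkl","rb"))
def phi(c,uv,up=-.0035,x0=0):
    T=c["T_tool_cam"];o,v=ray(c,uv,T)
    best=[]
    for f in np.radians(np.arange(20,80,.5)):
        # upper face normal (cosf,.,-sinf) toward +x and up(-z tool)
        p=np.array([x0+.04*np.sin(f)+.004*np.cos(f),0,up+.04*np.cos(f)-.004*np.sin(f)])
        d=p-o;q=T[:3,:3].T@d; best.append((abs(proj(c,p,T)[1]-uv[1]),np.degrees(f)))
    return min(best)
print(phi(c,(278,200)),phi(c,(278,200),x0=-.002))
st=arm.state();c=arm.capture("wrist");print(st["tcp_pos"],st["tcp_rot"],st["time"])
pickle.dump((st,c),open("w8.pkl","wb"));cv2.imwrite("pics/w8.png",c["image"])
E
```

```text
(np.float64(0.005373620790436462), np.float64(59.00000000000001)) (np.float64(2.21776166386843), np.float64(71.0))
[0.44024425 0.30168627 0.15630902] [ 0.99571977  0.09239793 -0.00185337  0.00115197] 7.8
```

View pics/w8.png

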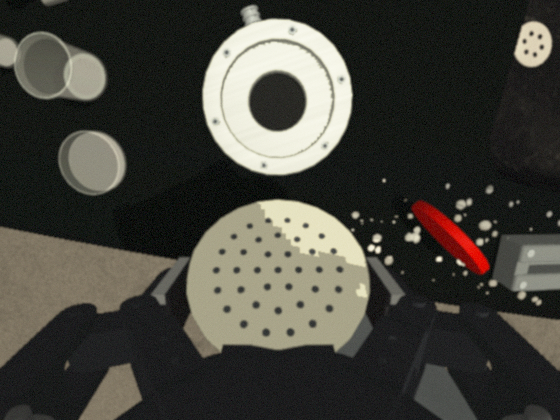

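```bash
python3 - <<'E'
import pickle
from h import *
from scipy.optimize import least_squares
st,c=pickle.load(open("w8.pkl","rb"));E=ext(c,st);RT=R.from_quat(st["tcp_rot"]).as_matrix()
i=c["image"][0:190,190:365];cv2.imwrite("pics/w8c.png",cv2.resize(i,None,fx=4,fy=3.15*4/4*1.0 if 0 else 4)[:600*2:1])
g=cv2.cvtColor(c["image"],cv2.COLOR_BGR2GRAY)
m=((g>120)*255).astype(np.uint8);m[:, :195]=0;m[:,358:]=0;m[185:]=0;m[:24,:265]=0
cs,h=cv2.findContours(m,cv2.RETR_CCOMP,cv2.CHAIN_APPROX_NONE)
k=max(range(len(cs)),key=lambda j:len(cs[j]));out=cs[k][:,0].astype(float)
print(out.min(0),out.max(0))
ho=[x[:,0].astype(float) for j,x in enumerate(cs) if h[0][j][3]==k and len(x)>100]
def fit(pts,z,r0,fr=False):
    W=np.array([atz(c,p,E,z)[:2] for p in pts])
    f=lambda p:np.linalg.norm(W-p[:2],axis=1)-p[2]
    s=least_squares(f,[.53,.319,r0],loss="soft_l1",f_scale=.0005);return s.x,np.sqrt(np.mean(s.fun**2))
for nm,(x,e) in {"outer":fit(out,.022,.062),"hole":fit(ho[0],.012,.025)}.items():
    print(nm,x,e,"tool",(RT.T@(np.array([x[0],x[1],.012])-st["tcp_pos"])).round(4))
E
```

```text
[202.  19.] [352. 174.]
outer [0.53141586 0.31871733 0.06124531] 0.00045405894234567515 tool [ 0.0933 -0.0002  0.1439]
hole [0.5313027  0.31867172 0.02463917] 0.0002270330164057745 tool [ 0.0932 -0.0002  0.1439]
```

arm_command --pt "35 -1 10" --pt "35 0 30" --pt "30 0 30" --pt "0 0 20" --pt "0 0 6" --pt "0 0 0" --spin '[0,0,0,0,0,0]' --fingers '[0.5,0.5,0.5,0.5,0.5,0.5]'

```text
time: 8.45
tcp_pos: [0.5384, 0.3199, 0.061]
tcp_rot: [0.996, 0.091, -0.002, 0.001]
wrist_force: [0.0, -0.3, -1.2]
finger_gap: 0.0787
```

```bash
python3 - <<'E'
from rig import arm
import cv2,numpy as np,pickle
st=arm.state();c=arm.capture("wrist");s=arm.capture("scene");print(st["tcp_pos"],st["tcp_rot"],st["wrist_force"],st["torque"],st["finger_gap"])
cv2.imwrite("pics/w9.png",cv2.resize(c["image"][120:345,110:450],None,fx=2.2,fy=2.2,interpolation=cv2.INTER_CUBIC))
cv2.imwrite("pics/s9.png",cv2.resize(s["image"][190:310,325:445],None,fx=5,fy=5,interpolation=cv2.INTER_CUBIC))
pickle.dump((st,c),open("w9.pkl","wb"))
E
```

```text
[0.53837096 0.31993008 0.06102237] [ 9.95822732e-01  9.12875483e-02 -1.72612230e-03  8.31250960e-04] [ 0.03202558 -0.3435196  -1.17187295] [-0.00620373  0.02252041  0.01652669] 0.07872819501913639
```

View pics/w9.png

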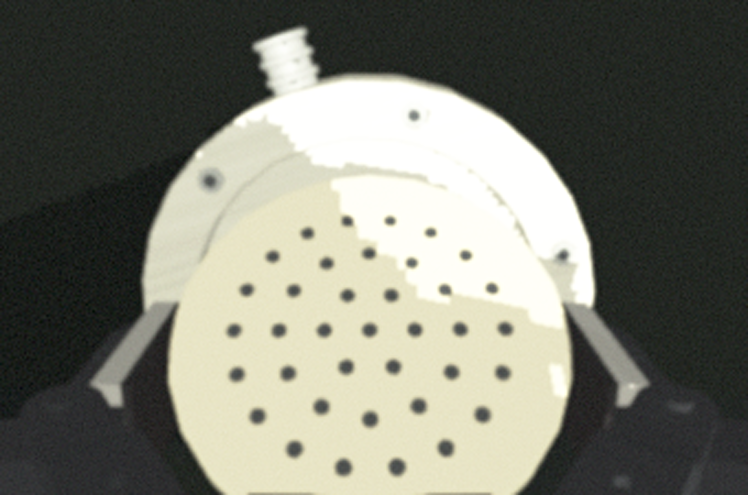

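View pics/s9.png

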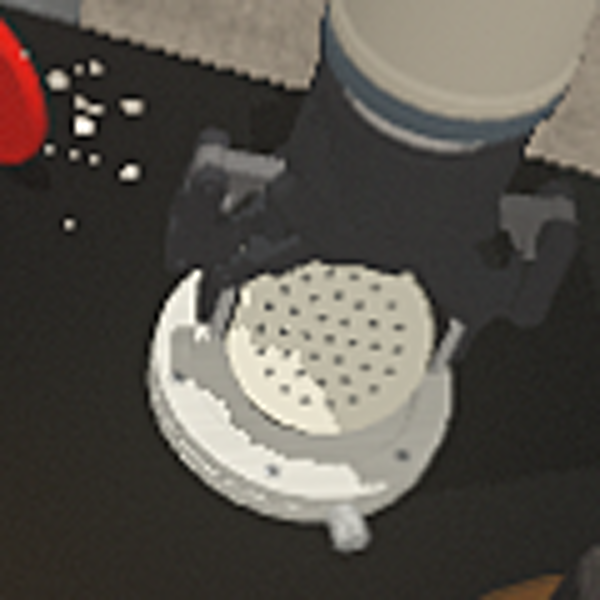

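arm_command --pt "0 0 8" --pt "0 0 6" --pt "0 0 4" --pt "0 0 3" --pt "0 0 0" --spin '[0,0,0,0,0]' --fingers '[0.5,0.5,0.5,0.5,0.5]'

```text
time: 9.05
tcp_pos: [0.5394, 0.3216, 0.0411]
tcp_rot: [0.996, 0.092, -0.0, 0.0]
wrist_force: [-1.3, -0.8, 2.0]
finger_gap: 0.0784
```

```bash
cat > look.py <<'E'
import sys
from rig import arm
import cv2,pickle
n=sys.argv[1]
st=arm.state();c=arm.capture("wrist");s=arm.capture("scene");print(st["time"],st["tcp_pos"],st["tcp_rot"],st["wrist_force"],st["torque"],st["finger_gap"])
cv2.imwrite(f"pics/w{n}.png",cv2.resize(c["image"][120:345,110:450],None,fx=2.2,fy=2.2,interpolation=cv2.INTER_CUBIC))
cv2.imwrite(f"pics/s{n}.png",cv2.resize(s["image"][190:310,325:445],None,fx=5,fy=5,interpolation=cv2.INTER_CUBIC))
pickle.dump((st,c,s),open(f"w{n}.pkl","wb"))
E
python3 look.py 10
```

```text
9.05 [0.53943205 0.32164191 0.04108737] [ 9.95775457e-01  9.18207721e-02 -4.11304213e-04  1.22506213e-04] [-1.34302366 -0.77830637  2.03147628] [-0.06702932  0.2032281  -0.01143306] 0.07836091775137718
```

View pics/w10.png

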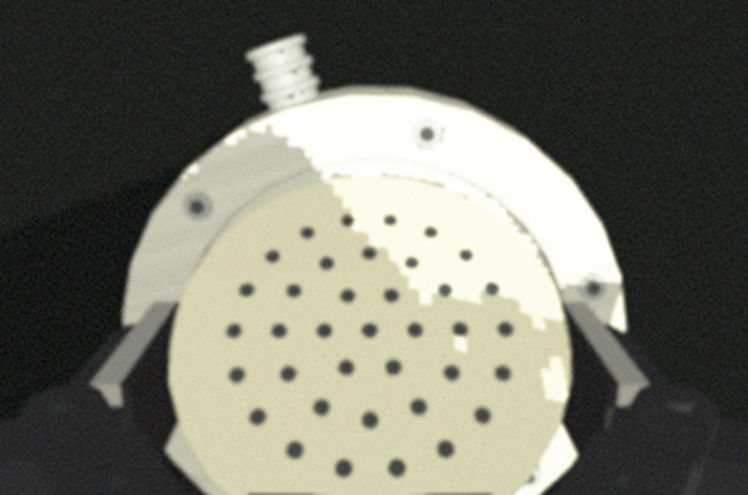

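View pics/s10.png

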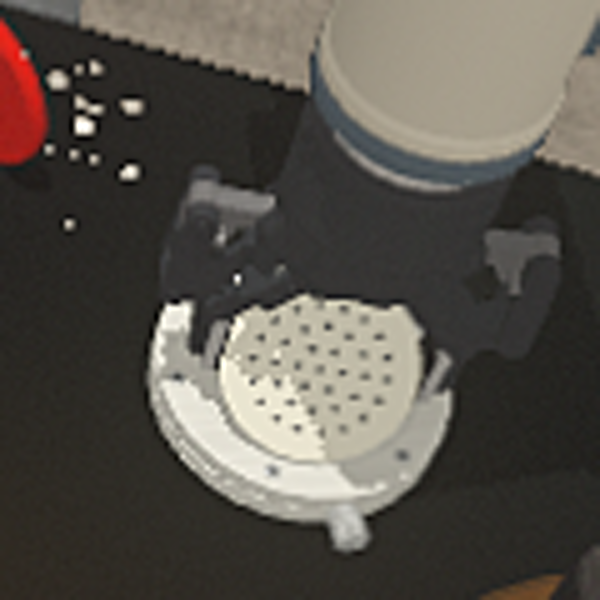

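arm_command --pt "-0.5 0 1.5" --pt "-0.5 0 1.5" --pt "-0.5 0 1.5" --pt "0 0 0" --spin '[0,0,0,0]' --fingers '[0.5,0.5,0.5,0.5]'

```text
time: 9.55
tcp_pos: [0.5377, 0.3215, 0.0378]
tcp_rot: [0.996, 0.092, -0.001, -0.0]
wrist_force: [-8.4, -1.8, 15.1]
finger_gap: 0.0787
```

```bash
python3 look.py 11
```

```text
9.55 [0.53768633 0.32146855 0.03783389] [ 9.95785266e-01  9.17139732e-02 -5.01579134e-04 -2.04029887e-05] [-8.40294808 -1.79707008 15.05911984] [-0.21939056  0.97848319 -0.03059471] 0.07866454139536179
```

View pics/w11.png

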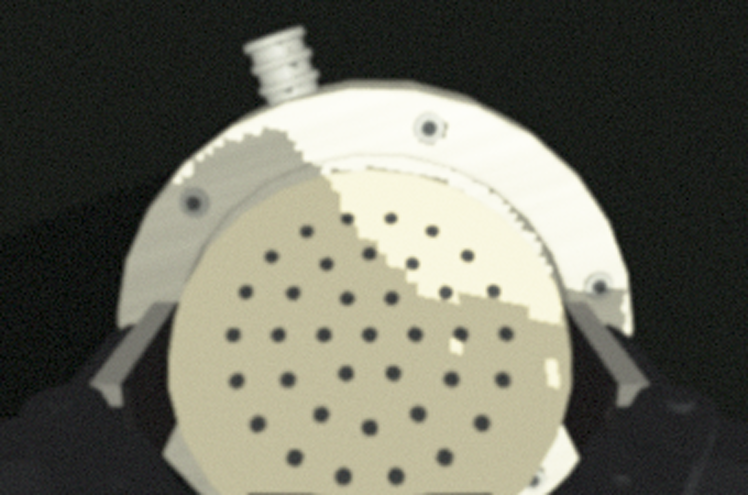

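arm_command --pt "-0.8 0 1.5" --pt "-0.8 0 1.5" --pt "-0.8 0 1.5" --pt "0 0 0" --spin '[0,0,0,0]' --fingers '[0.5,0.5,0.5,0.5]' --newtons 20

```text
time: 10.05
tcp_pos: [0.5351, 0.3209, 0.033]
tcp_rot: [0.996, 0.092, -0.001, 0.0]
wrist_force: [-7.3, -0.8, 12.2]
finger_gap: 0.0787
```

```bash
python3 look.py 12
```

```text
10.05 [0.53514167 0.32093538 0.03302927] [ 9.95780336e-01  9.17666860e-02 -6.28975426e-04  5.39362609e-05] [-7.3199655  -0.76645614 12.15655097] [-0.18381786  0.96576463 -0.007365  ] 0.07872271105982835
```

View pics/w12.png

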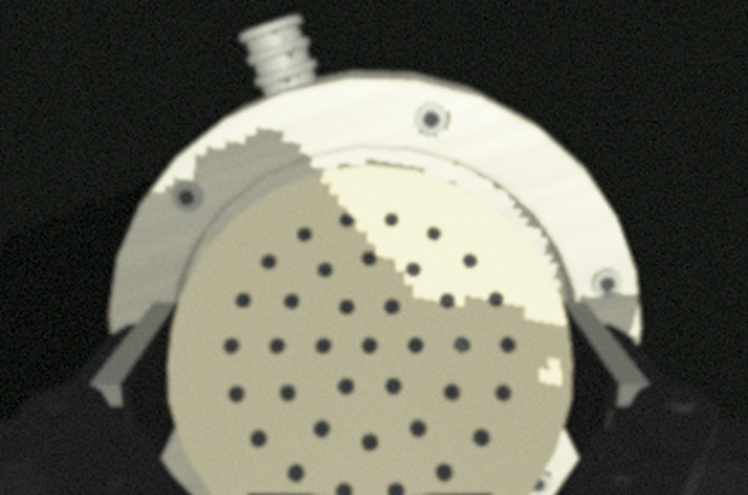

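View pics/s12.png

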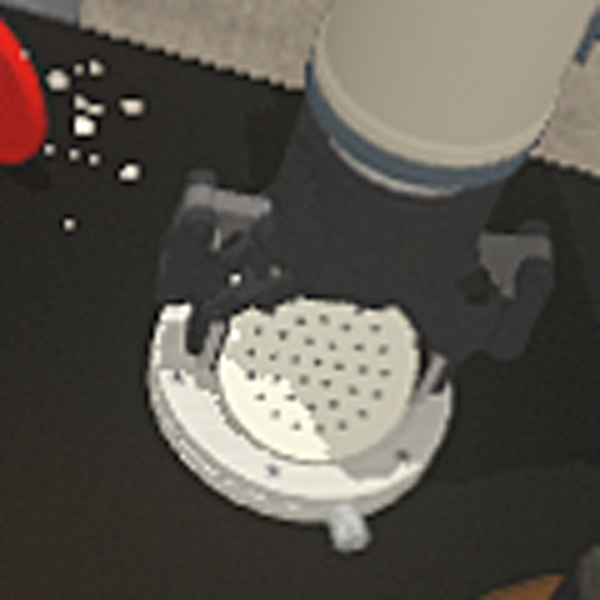

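arm_command --pt "-0.8 0 1.2" --pt "-0.8 0 1.2" --pt "-0.4 0 1" --pt "0 0 0" --spin '[0,0,0,0]' --fingers '[0.5,0.5,0.5,0.5]'

```text
time: 10.55
tcp_pos: [0.5334, 0.3206, 0.0295]
tcp_rot: [0.996, 0.092, -0.0, 0.0]
wrist_force: [-5.7, -1.7, 9.2]
finger_gap: 0.0789
```

```bash
python3 look.py 13; python3 - <<'E'
import pickle
from h import *
st,c,s=pickle.load(open("w13.pkl","rb"));E=s["extrinsics"];RT=R.from_quat(st["tcp_rot"]).as_matrix()
cv2.imwrite("pics/s13b.png",cv2.resize(s["image"][240:280,360:425],None,fx=12,fy=12,interpolation=cv2.INTER_CUBIC))
for y in(-.0394,.0394):
  for z in(.0,.005,.008):
    print(y,z,((proj(s,st["tcp_pos"]+RT@np.array([.011,y,z]),E)-[360,240])*12).round(0))
E
```

```text
10.55 [0.53341113 0.32060026 0.02945218] [ 9.95777820e-01  9.17951292e-02 -4.31563919e-04  4.41318888e-05] [-5.71771635 -1.71502778  9.15994626] [-0.14559435  0.7106465   0.00357833] 0.07889256586339001
-0.0394 0.0 [549. 356.]
-0.0394 0.005 [541. 371.]
-0.0394 0.008 [537. 380.]
0.0394 0.0 [ 86. 281.]
0.0394 0.005 [ 81. 297.]
0.0394 0.008 [ 78. 306.]
```

View pics/s13b.png

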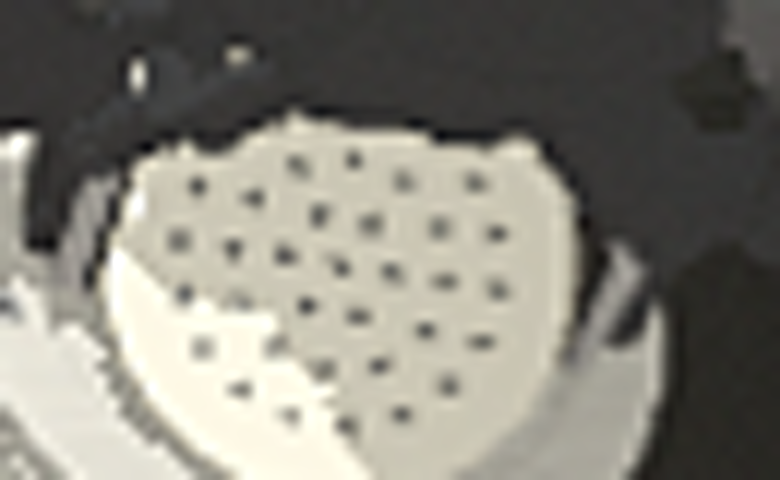

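View pics/w13.png

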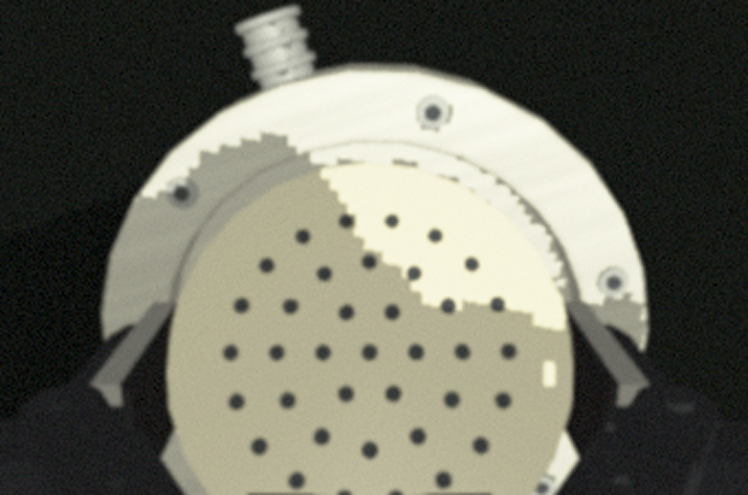

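arm_command --pt "-0.4 0 0.8" --pt "-0.2 0 0.7" --pt "0 0 0" --pt "0 0 0" --spin '[0,0,0,0]' --fingers '[0.5,0.5,0.5,0.5]'

```text
time: 11.05
tcp_pos: [0.5331, 0.3206, 0.0283]
tcp_rot: [0.996, 0.092, -0.0, -0.0]
wrist_force: [-5.4, -1.9, 10.4]
finger_gap: 0.0787
```

```bash
python3 look.py 14
```

```text
11.05 [0.53314256 0.32056022 0.02828972] [ 9.95782765e-01  9.17423144e-02 -1.69397326e-04 -6.23819202e-05] [-5.40998088 -1.8808562  10.40103711] [-0.13175859  0.68709931 -0.00595185] 0.0786899280447265
```

Now ease the grip slowly.

arm_command --pt "0 0 0" --pt "0 0 0" --pt "0 0 0" --pt "0 0 0" --pt "0 0 0" --pt "0 0 0" --pt "0 0 0" --pt "0 0 0" --spin '[0,0,0,0,0,0,0,0]' --fingers '[0.83,0.84,0.845,0.85,0.855,0.86,0.865,0.87]'

```text
time: 11.95
tcp_pos: [0.5333, 0.3204, 0.0276]
tcp_rot: [0.996, 0.092, -0.0, 0.0]
wrist_force: [-2.5, -1.2, 5.1]
finger_gap: 0.08
```

```bash
python3 look.py 15
```

```text
11.95 [0.53334574 0.32038028 0.02760334] [ 9.95777057e-01  9.18043917e-02 -5.59783916e-05  5.32296223e-05] [-2.50843788 -1.19224524  5.13739808] [0.00918698 0.47803882 0.12059784] 0.08000289150637979
```

View pics/w15.png

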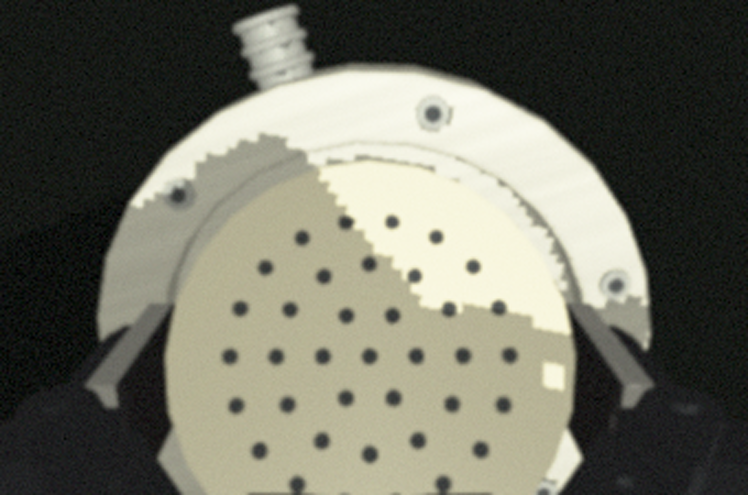

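arm_command --pt "0 0 0" --pt "0 0 0" --pt "0 0 0" --pt "0 0 0" --pt "0 0 0" --pt "0 0 0" --spin '[0,0,0,0,0,0]' --fingers '[0.873,0.876,0.879,0.882,0.885,0.888]'

```text
time: 12.65
tcp_pos: [0.5335, 0.3203, 0.0275]
tcp_rot: [0.996, 0.092, -0.0, 0.0]
wrist_force: [-2.0, -2.4, 5.9]
finger_gap: 0.0804
```

```bash
python3 look.py 16
```

```text
12.65 [0.53347752 0.32029863 0.0274882 ] [ 9.95777937e-01  9.17948077e-02 -8.46218440e-06  1.11523862e-04] [-2.01735021 -2.43946933  5.88041059] [-0.25767137  0.38298007  0.08824214] 0.08037444811439601
```

View pics/w16.png

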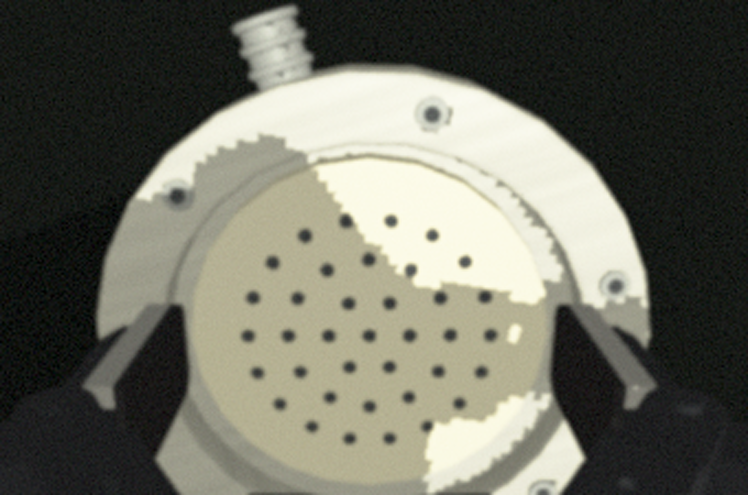

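arm_command --pt "0 0 -2" --pt "0 0 -3" --pt "0 0 -5" --pt "0 0 -15" --pt "0 0 -30" --pt "0 0 -40" --pt "-20 0 -25" --pt "-20 0 0" --pt "-20 0 0" --pt "0 0 0" --pt "0 0 0" --spin '[0,0,0,0,0,0,0,0,0,0,0]' --fingers '[0.888,0.9,0.95,1,1,1,1,1,1,1,1]'

```text
time: 13.85
tcp_pos: [0.4751, 0.31, 0.1485]
tcp_rot: [0.996, 0.092, 0.001, -0.0]
wrist_force: [0.1, 0.8, 0.3]
finger_gap: 0.0855
```

```bash
python3 look.py 17; python3 - <<'E'
import pickle,cv2
st,c,s=pickle.load(open("w17.pkl","rb"))
cv2.imwrite("pics/w17f.png",cv2.resize(c["image"][30:250,150:420],None,fx=2.7,fy=2.7,interpolation=cv2.INTER_CUBIC))
E
```

```text
13.85 [0.47506726 0.30995494 0.14850032] [ 9.95759973e-01  9.19843541e-02  8.81803503e-04 -4.20220163e-04] [0.07721753 0.83086014 0.30678472] [ 0.03523909 -0.03251062 -0.03755134] 0.08548033078412785
```

View pics/w17f.png

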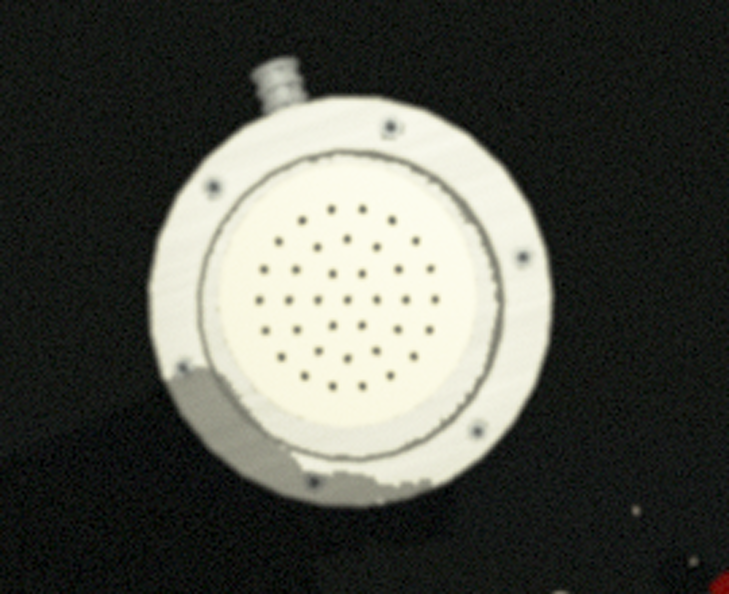

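View pics/s17.png

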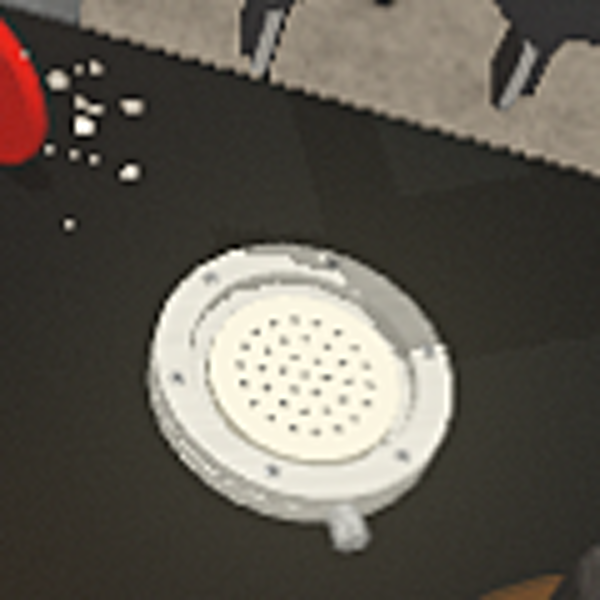

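```bash
python3 - <<'E'
from rig import arm
import cv2
s=arm.capture("scene")
cv2.imwrite("pics/fin.png",s["image"])
st=arm.state();print(st["time"],st["tcp_pos"],st["wrist_force"])
E
```

```text
14.0 [0.47545925 0.30986723 0.14769849] [-0.85569579 -0.82998884 -0.00645636]
```

View pics/fin.png

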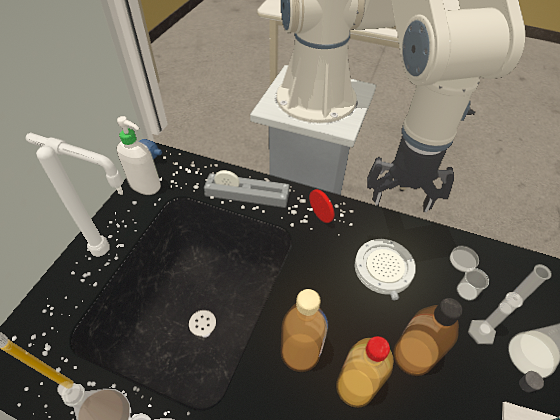

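The scene picture shows the large plate in the holder (385,265), the small plate still in the rack (227,180), the red disc untouched (322,206), and the arm clear of everything. Handing in.

```bash
python3 -c "
from rig import arm
print(arm.close_job())"
```

```text
the job is handed in; nothing more can be done
None
```

The larger plate now lies in the holder's recess, and I handed the job in at about 14 s, well under the 38 s limit.

**What I did**
- I gripped the plate by its rim across the diameter and lifted it partway.
- I tilted it by drawing it against the wall of the rack pocket, then carried it tilted to the holder.
- I set its lower edge on the ledge first and lowered it until it was about 23° from flat, where the fingertips were near the holder's rim.
- I then eased the grip open in small steps, so it dropped the last part between two pictures rather than being held down all the way. I then backed off upward.

**Last checks**
- **Plate:** the wrist and scene pictures show it inside the recess with a gap all round. Its hole pattern is equally wide in both directions (177 by 178 px in the enlarged crop), so it lies flat.
- **Other parts:** the smaller plate is still in the rack and the red disc has not moved.
- **Robot:** the gripper is clear of everything and the wrist force is near zero.

**Forces:** the highest reading was about 17 N, while lowering the plate onto the ledge. About 6 N remained just after it came down, probably from the fingertips touching the holder's rim lightly.

**Disagreements**
- The cameras differed by 2–4 mm on the x positions of the plate and holder.
- The height of the holder's hole from the top and scene cameras came out at 6 mm instead of 12 mm.
- I used the wrist camera's positions, and the recess clearance absorbed the difference.

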